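Free the sagging gate bolt and hold the guard gate ajar

ROBOT

A 6-joint arm with a two-finger parallel gripper is mounted at the origin on the work surface. World frame = base frame: x ahead of the robot, y to its left, z up, the work surface at z = 0. Lengths are in m, angles in degrees, forces in N, time in s.
With the tool pointing down it reaches from about 0.35 to 0.875 m from the base axis. Payload 4.2 kg.
Tool frame: the origin (TCP) lies on the centre line of the jaws, within the pads' length; the fingertips stand 19 mm ahead of it and the grasp point (between the pads) is the TCP; x points along the fingers, y is the direction in which the jaws open and shut, and the axes are right-handed (so a half turn about x gives the same grasp; the last joint's range is limited). The gripper opens to 87 mm and grips with 3 to 60 N. Pads are 19 mm wide; open, the fingers measure 117 mm over their backs; the gripper's body (75 mm by 190 mm) begins 51 mm behind the grasp point.
Start: joints at [78.759, 22.042, 0.453, 0, -68.411, -14.817], TCP at [0.275, 0.561, 0.242] pointing down, gripper open.
Joint ranges: [-179.83, 179.83], [-69.29, 118.12], [-61.27, 80.66], [-181.25, 117.63], [-171.15, -9.14], [-177.46, 177.46]. Speed limits (degrees/s): [159.86, 159.86, 180, 180, 180, 180].

INTERFACE

Orientations are given as a 3x3 rotation matrix whose columns are the frame's x, y, z axes.
In Python, from station import r, viewer, job, spotter gives the robot as it stands.
- The arm moves only by the tool play_rows, never from a script. Its argument "commands" is a list of rows, each an object of numbers: "fingers": the gripper command: -1 is fully open, 1 is shut, values between are in proportion; "tx", "ty", "tz": the shift along the tool's x, y, z normalised to -1 to 1, where 1 is 750 mm; "ax", "ay", "az": the turn, a rotation vector about the tool's x, y, z normalised to -1 to 1, where 1 is pi rad. In form: [{"fingers": .., "tx": .., "ty": .., "tz": .., "ax": .., "ay": .., "az": ..}, ...]. A call has 1 to 5 rows; each row is the pose to reach, as a shift and turn from the pose commanded when the call began, along the tool's axes at that moment, turning the shorter way round; what a row does not reach only later rows make up. A row lasts 1/12 s, in which the tool goes at most 41.7 mm and 7.16 degrees, less where a joint would pass 70% of its speed; a pose out of reach is approached as far as the arm can. A call with a number of a shift or a turn outside -1 to 1 is refused whole. A call with a gripper value outside its range is refused whole. The fingers move at their own pace and stop on an object; the grip force is fixed at half the most. Time passes only in rows, so rows that repeat a pose let the fingers close. It gives the time, the measured TCP pose, the force and the opening at its end, in the units of the state.
- r.sense(): the state, without advancing time (a new reading comes with each control period).
- viewer.capture(name): name is "scene" or "top" or "wrist"; returns a dict with "image" (480x640x3 uint8, red, green, blue), "fx", "fy", "cx", "cy" (pixels), "R" (3x3) and "t" (3): a world point X has camera coordinates R X + t; the wrist camera has in their place "mount" (4x4, takes a point from camera to tool coordinates, whose origin is the TCP and whose axes are the tool frame's). Camera axes: x right, y down, z forward; pixel columns grow to the right and rows downward; lengths in m; the calibration is good to about 2 mm. A picture is of the moment at which its call begins: read the wrist's pose just before it. There is no depth.
- job.finish_job(): hands the job in, once; it reports no verdict.
Trained networks look in a picture, given as the dict that the camera call returned (one of the last four; its "shot" number tells which), for a name from the list of things; names that differ only in an ending like _2 or _b are one class to them, and where a whole thing is asked for, a point or a joint stands for the part that bears it (a point fixed in the world has none). Each returns a list of dicts, best first, with "score" (0 to 1); they miss things now and then, are a little off and sometimes report something else, mostly with a low value. They report only what shows in the picture. A call takes as long as a camera call.
- spotter.find_in(name, picture): "uv" ([column, row] in pixels, amid what is visible of it).
- spotter.silhouettes(name, picture): "region" (480x640 bool, what is visible of it) and "uv" ([column, row] in pixels, amid what is visible of it).
The state is a dict: "time_s": time; "joints": joint angles; "joint_velocities": joint speeds; "effort": joint torques, N m; "tcp_pos": TCP position; "ee_rot": TCP orientation; "wrist_force": force on the tool from outside, world axes, zero at the start; "moment": the same for the moment, N m; "gripper_width": opening from 0.0 (shut) to 1.0 (fully open).
Only numpy, scipy, OpenCV 4.12 (cv2) and the standard library are available. Lean on these libraries where they do the work, as an engineer would, in place of code of your own. Each camera call takes 0.05 s, during which the arm holds its last target. There are 200 camera calls.

TASK

The barrel bolt on the blue trough's guard gate sags, so its nose hooks behind the bent-up lip of the keeper: lift the bolt by its red knob over the lip while pulling it back out of the keeper, without forcing it against the keeper. Then swing the spring-closed gate towards the robot to about 25 degrees open and finish while still holding the knob, so that the bolt stays drawn back and the gate stays ajar and still. Leave the mould and the other things lying about undisturbed.

Things in the scene. Friction and masses are not known exactly. Their poses are not given: they have to be found in the camera images.
- machine: Blue open-topped steel trough, 270 x 460 mm, walls 130 mm high, fixed. Origin: on the table under the middle of the gate line. x points through the shut gate into the trough, away from the robot's side; y runs along the shut gate from keeper (y -183 mm) to hinge (y +150 mm); z up. Only a blue cylinder (217 mm high, at x +200, y +172 mm) and the bolt's parts rise above the gate's rail.
- keeper: Yellow open-topped keeper on the fixed post beyond the gate's free end. Origin: middle of its floor's top face, 151 mm above the table; axes as the machine's. Two cheeks 26 mm high, 18 mm apart in x, 40 mm long along y, stop the nose from swinging out; the steel lip, 10 mm high, 5 mm thick, stands across the gate side at y +14 to +19 mm.
- knob: Red upright knob, rigid on the bolt: stem 16 mm in diameter, 48 mm tall, under a cap 24 mm wide, 8 mm thick. Origin: on its axis at the height to grip, 24 mm under the cap and 24 mm above the rod's top, 201 mm above the table while sagging, 200 mm from the hinge when home. Axes are the gate's. The bolt's steel straps (25 mm across, tops 217 mm above the table) stay over 50 mm off along the gate.
- gate_hinge (a point): Point on the gate's vertical hinge axis, 171 mm above the table, level with the sagging rod's axis. The aluminium gate, 298 mm long and 26 mm thick, its rail 150 mm above the table, turns about it, its free end towards the robot.
- bolt (a joint): How far the bolt is drawn back out of the keeper along the gate, towards the hinge, in m: 0 fully home, 0.050 the stop. It starts between 0 and 0.009. Stiff friction of 1.5 N, no spring: it stays where it is left. The nose meets the lip at 0.011 to 0.013 unless lifted; it is past the lip at 0.028 and wholly out of the keeper at 0.032.
- bolt_lift (a joint): How far the bolt is lifted in its tall worn straps, straight up, in m: 0 sagging (it falls back by its weight, about 2.6 N), 0.016 the stop. The nose clears the lip above 0.010. The rod always stays level, 12 mm in diameter, the nose reaches 18 mm below its axis.
- gate (a joint): Opening angle of the gate in rad: 0 shut, growing as its free end swings towards the robot (clockwise seen from above), stop at 1.1. A spring shuts it: 0.32 N m when shut, 0.67 N m at 0.44 rad (about 5 N at the knob).
- mould: Aluminium mould, 70 x 90 x 32 mm, lying loose on the bed inside the trough. Origin under its middle. Not to be disturbed.
- jar: Jar with blue lid, 68 mm in diameter, 85 mm high, loose bystander. Origin under its middle.
- can: Tin can, 74 mm in diameter, 110 mm high, loose bystander. Origin under its middle.
- tub: White open plastic tub, 100 mm in diameter, 100 mm high, loose bystander. Origin under its middle.
- spanner: Steel spanner 200 mm long, lying loose along its x axis, bystander.
- mallet: Hammer 260 mm long, lying loose along its x axis, bystander.
- collar: Steel collar, 70 mm outer diameter, 25 mm high, loose bystander. Origin under its middle.

How it is judged:
By the outcome, as a careful person would: the job done as asked, in the order asked, and still so for the second after the job is handed in, while the arm keeps its last pose, push and grip.
It also fails if it takes over 38 s, if anything falls off the work surface, if the arm or the gripper's body presses on something with over 40 N, if the wrist force passes 120 N, or if a joint passes its speed limit or range.

## Working session

There is one attempt and no reset: what is moved stays moved. The work goes in short steps, Python scripts to look and compute and a tool call to move; the robot and the scene stay as the last step left them, time stands still between calls to the robot, and variables do not carry over. Pictures are saved under pics/ and viewed, about 8 in all and at most 12, crops included, and the job is handed in when it is done.

Besides the shell and the picture viewer there is one more tool, called after ">>>" in YAML: its name, and indented under it one key for each argument. play_rows: Moves the arm, as the interface text tells. Its arguments: {"type":"object","properties":{"commands":{"type":"array"}},"required":["commands"]}

```bash
mkdir -p pics; ls; cat > h.py <<'E'
import numpy as np, cv2
from station import r, viewer, job, spotter
def save(n,p): cv2.imwrite(f'pics/{n}.png',p['image'][:,:,::-1])
def proj(p,X):
    c=np.asarray(p['R'])@np.asarray(X)+np.asarray(p['t']); return [p['fx']*c[0]/c[2]+p['cx'],p['fy']*c[1]/c[2]+p['cy']]
def ray(p,uv):
    R=np.asarray(p['R']);t=np.asarray(p['t']);d=R.T@np.array([(uv[0]-p['cx'])/p['fx'],(uv[1]-p['cy'])/p['fy'],1.]);return -R.T@t,d/np.linalg.norm(d)
def atz(p,uv,z):
    o,d=ray(p,uv);return o+d*(z-o[2])/d[2]
E
python3 - <<'E'
from h import *
np.set_printoptions(precision=4,suppress=True)
s=r.sense();print(s)
a=viewer.capture('scene');b=viewer.capture('top')
img=np.hstack([a['image'],b['image']]);
cv2.imwrite('pics/a.png',a['image'][:,:,::-1]);cv2.imwrite('pics/b.png',b['image'][:,:,::-1])
for p in(a,b):
    print('cam',ray(p,(320,240)))
    for n,z in [('knob',.21),('keeper',.16),('machine',.13),('gate_hinge',.15),('bolt',.17),('jar',.08),('can',.1),('tub',.1),('mould',.03),('spanner',0),('mallet',0),('collar',.02)]:
        for f in spotter.find_in(n,p)[:2]: print(n,np.round(f['score'],2),np.round(f['uv']),atz(p,f['uv'],z))
E
```

```text
pics
{'time_s': 0.0, 'joints': array([ 78.7565,  22.0925,   0.3802,  -0.0282, -68.4111, -14.8155]), 'joint_velocities': array([ 0.1085, -0.0614,  0.1466,  0.0272, -0.0768, -0.0108]), 'effort': array([  0.0012, -39.0664,  18.7406,   4.2199,   0.0109,  -0.0002]), 'tcp_pos': array([0.2743, 0.561 , 0.2404]), 'ee_rot': array([[-0.0009, -0.4395, -0.8983],
       [-0.002 , -0.8983,  0.4395],
       [-1.    ,  0.0022, -0.0001]]), 'wrist_force': array([-0.001 ,  0.5646,  0.1171]), 'moment': array([-0.0145,  0.0196, -0.0039]), 'gripper_width': 1.0012543887879968}
cam (array([ 1.2057, -0.9084,  1.1772]), array([-0.4264,  0.5784, -0.6954]))
keeper 0.53 [297. 252.] [ 0.5571 -0.1433  0.16  ]
machine 0.81 [358. 250.] [ 0.6818 -0.0037  0.13  ]
gate_hinge 0.84 [331. 234.] [ 0.5857 -0.0114  0.15  ]
gate_hinge 0.55 [195. 302.] [ 0.4506 -0.452   0.15  ]
bolt 0.57 [326. 221.] [0.5533 0.0098 0.17  ]
jar 0.85 [346. 176.] [0.4034 0.3408 0.08  ]
can 0.93 [405. 181.] [0.608  0.4211 0.1   ]
can 0.55 [323. 222.] [0.5004 0.0648 0.1   ]
tub 0.58 [375. 165.] [0.4646 0.4425 0.1   ]
mould 0.97 [356. 260.] [0.6528 0.
[... 345 characters left out ...]
296. 229.] [ 0.5517 -0.0035  0.21  ]
keeper 0.56 [341. 228.] [ 0.5566 -0.1379  0.16  ]
keeper 0.29 [283. 185.] [0.6898 0.0366 0.16  ]
machine 0.88 [279. 184.] [0.6979 0.0495 0.13  ]
gate_hinge 0.63 [284. 230.] [0.5549 0.0353 0.15  ]
bolt 0.82 [299. 229.] [ 0.5556 -0.0116  0.17  ]
bolt 0.48 [168. 295.] [0.3624 0.3755 0.17  ]
jar 0.82 [167. 294.] [0.3618 0.4032 0.08  ]
can 0.76 [152. 225.] [0.5765 0.4477 0.1   ]
tub 0.63 [139. 270.] [0.4365 0.4849 0.1   ]
mould 0.9 [286. 195.] [0.6787 0.0313 0.03  ]
spanner 0.66 [480. 244.] [ 0.5147 -0.5982  0.    ]
mallet 0.66 [439. 216.] [ 0.6087 -0.4682  0.    ]
mallet 0.27 [169. 294.] [0.3587 0.4164 0.    ]
collar 0.62 [411. 287.] [ 0.3763 -0.3672  0.02  ]
```

```bash
python3 - <<'E'
import cv2
b=cv2.imread('pics/b.png')[150:310,220:400];a=cv2.imread('pics/a.png')[150:330,230:480]
a=cv2.resize(a,None,fx=3,fy=3,interpolation=3)[:540,:750]
cv2.imwrite('pics/a2.png',a)
b=cv2.resize(b,(675,600),interpolation=3);cv2.imwrite('pics/b2.png',b)
E
```

```text
(no output)
```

View pics/a2.png

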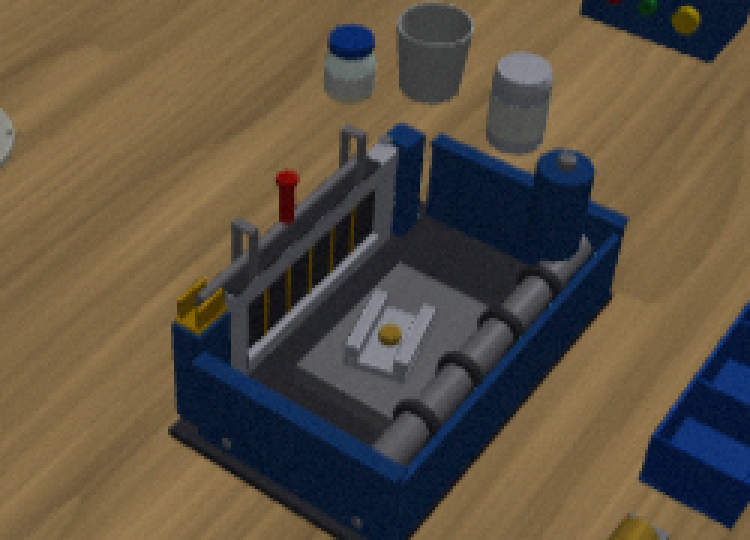

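View pics/b2.png

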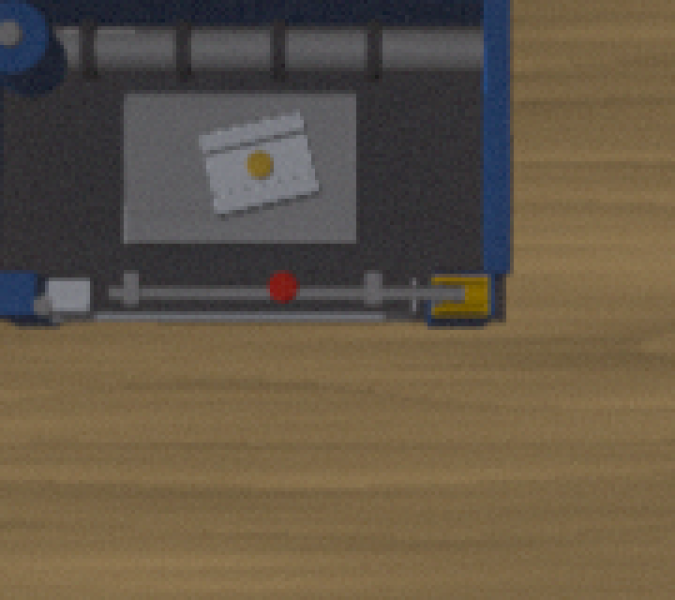

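The scene picture shows the gate standing shut, with the red knob's cap at about (326,209). In the top picture the cap is at about (295.5,226.8), the keeper at about (344,229), and the rod runs roughly along an image row. The bystanders are clear of the route if I stay high.

```bash
cat >> h.py <<'E'
def tri(obs):
    A=np.zeros((3,3));b=np.zeros(3)
    for p,uv in obs:
        o,d=ray(p,uv);M=np.eye(3)-np.outer(d,d);A+=M;b+=M@o
    return np.linalg.solve(A,b)
def red(p):
    i=p['image'].astype(int);m=(i[:,:,0]>110)&(i[:,:,1]<60)&(i[:,:,2]<60);return m
def target(pos,R,s=None):
    "row numbers from the present pose"
    from scipy.spatial.transform import Rotation as Ro
    s=s or r.sense();E=np.asarray(s['ee_rot']);d=E.T@(np.asarray(pos)-s['tcp_pos'])/.75
    w=Ro.from_matrix(E.T@R).as_rotvec()/np.pi
    return np.round(d,4),np.round(w,4)
E
python3 - <<'E'
from h import *
np.set_printoptions(precision=4,suppress=True)
a=viewer.capture('scene');b=viewer.capture('top')
for p in(a,b):
    n,l,st,c=cv2.connectedComponentsWithStats(red(p).astype(np.uint8)); print(st[1:],c[1:])
ca=np.array([326,209.8]);cb=np.array([295.5,226.8])
print('knob top tri',tri([(a,ca),(b,cb)]),'at z',atz(b,cb,.231),atz(a,ca,.231))
f=lambda u,v:(220+u/3.75,150+v/3.75)
P=[atz(b,f(110,293),.177),atz(b,f(465,294),.177)];print('rod',P)
g=lambda u,v:(230+u/3,150+v/3)
S=[tri([(b,f(*q)),(a,g(*w))]) for q,w in [((131,275),(352,129)),((374,275),(244,223))]]
print('straps',S, atz(b,f(131,290),.217),atz(b,f(374,290),.217))
print('trough corner R', [atz(b,f(u,v),.13) for u,v in [(497,10),(497,270)]])
E
```

```text
[[435 145   2   2   3]
 [322 207   8   4  25]] [[435.6667 145.3333]
 [325.4    208.6   ]]
[[292 223   7   7  39]
 [ 60 227   3   4  12]] [[294.8718 226.1282]
 [ 61.     228.5   ]]
knob top tri [ 0.5575 -0.0023  0.226 ] at z [ 0.556  -0.0033  0.231 ] [ 0.5618 -0.006   0.231 ]
rod [array([0.5579, 0.1353, 0.177 ]), array([ 0.5548, -0.1453,  0.177 ])]
straps [array([0.5644, 0.1114, 0.2225]), array([ 0.5635, -0.0752,  0.2235])] [0.5566 0.1146 0.217 ] [ 0.5551 -0.073   0.217 ]
trough corner R [array([ 0.7923, -0.1771,  0.13  ]), array([ 0.5781, -0.1742,  0.13  ])]
```

```bash
cat >> h.py <<'E'
def Rg(yaw):
    c,s=np.cos(np.radians(yaw)),np.sin(np.radians(yaw));return np.array([[0,-c,-s],[0,-s,c],[-1,0,0.]])
E
python3 - <<'E'
from h import *
print(target([.557,-.003,.32],Rg(-.7)))
print(viewer.capture('wrist')['mount'])
E
```

```text
(array([-0.1046,  0.5106, -0.669 ]), array([ 0.3591, -0.    , -0.    ]))
[[-3.80393914e-04 -2.48267005e-01  9.68691566e-01 -1.43472171e-01]
 [ 9.99999559e-01 -9.26408877e-04  1.55257870e-04 -9.02397932e-04]
 [ 8.58859059e-04  9.68691197e-01  2.48267248e-01 -6.59103354e-02]
 [ 0.00000000e+00  0.00000000e+00  0.00000000e+00  1.00000000e+00]]
```

>>> play_rows:
  commands:
    - {"fingers": -1,"tx": -0.1046,"ty": 0.5106,"tz": -0.669,"ax": 0.3591,"ay": 0,"az": 0}
    - {"fingers": -1,"tx": -0.1046,"ty": 0.5106,"tz": -0.669,"ax": 0.3591,"ay": 0,"az": 0}
    - {"fingers": -1,"tx": -0.1046,"ty": 0.5106,"tz": -0.669,"ax": 0.3591,"ay": 0,"az": 0}
    - {"fingers": -1,"tx": -0.1046,"ty": 0.5106,"tz": -0.669,"ax": 0.3591,"ay": 0,"az": 0}
    - {"fingers": -1,"tx": -0.1046,"ty": 0.5106,"tz": -0.669,"ax": 0.3591,"ay": 0,"az": 0}

```text
time_s: 1.87
tcp_pos: [0.3675, 0.3748, 0.2677]
ee_rot: [[0.0, -0.884, -0.467], [0.0, -0.467, 0.884], [-1.0, -0.0, 0.0]]
wrist_force: [1.8, 0.2, 0.1]
gripper_width: 1.004
```

```bash
python3 - <<'E'
from h import *
print(target([.557,-.003,.32],Rg(-.7)))
E
```

```text
(array([-0.0699,  0.0116, -0.5635]), array([1.584e-01, 1.000e-04, 1.000e-04]))
```

>>> play_rows:
  commands:
    - {"fingers": -1,"tx": -0.07,"ty": 0.0116,"tz": -0.5635,"ax": 0.158,"ay": 0,"az": 0}
    - {"fingers": -1,"tx": -0.07,"ty": 0.0116,"tz": -0.5635,"ax": 0.158,"ay": 0,"az": 0}
    - {"fingers": -1,"tx": -0.07,"ty": 0.0116,"tz": -0.5635,"ax": 0.158,"ay": 0,"az": 0}
    - {"fingers": -1,"tx": -0.07,"ty": 0.0116,"tz": -0.5635,"ax": 0.158,"ay": 0,"az": 0}
    - {"fingers": -1,"tx": -0.07,"ty": 0.0116,"tz": -0.5635,"ax": 0.158,"ay": 0,"az": 0}

```text
time_s: 2.28
tcp_pos: [0.4612, 0.1903, 0.2936]
ee_rot: [[0.001, -1.0, 0.009], [0.001, 0.009, 1.0], [-1.0, -0.001, 0.001]]
wrist_force: [0.6, 0.6, 0.4]
gripper_width: 1.0
```

```bash
python3 - <<'E'
from h import *
print(target([.557,-.003,.32],Rg(-.7)))
E
```

```text
(array([-0.0352, -0.1302, -0.2566]), array([0.001 , 0.0002, 0.0002]))
```

>>> play_rows:
  commands:
    - {"fingers": -1,"tx": -0.035,"ty": -0.13,"tz": -0.2566,"ax": 0.001,"ay": 0,"az": 0}
    - {"fingers": -1,"tx": -0.035,"ty": -0.13,"tz": -0.2566,"ax": 0.001,"ay": 0,"az": 0}
    - {"fingers": -1,"tx": -0.035,"ty": -0.13,"tz": -0.2566,"ax": 0.001,"ay": 0,"az": 0}
    - {"fingers": -1,"tx": -0.035,"ty": -0.13,"tz": -0.2566,"ax": 0.001,"ay": 0,"az": 0}
    - {"fingers": -1,"tx": -0.035,"ty": -0.13,"tz": -0.2566,"ax": 0.001,"ay": 0,"az": 0}

```text
time_s: 2.7
tcp_pos: [0.5537, 0.0053, 0.3187]
ee_rot: [[0.001, -1.0, 0.008], [0.0, 0.008, 1.0], [-1.0, -0.001, 0.0]]
wrist_force: [1.6, 1.0, -0.1]
gripper_width: 0.996
```

>>> play_rows:
  commands:
    - {"fingers": -1,"tx": 0,"ty": 0,"tz": -0.0071,"ax": 0,"ay": 0,"az": 0}
    - {"fingers": -1,"tx": 0,"ty": 0,"tz": -0.0071,"ax": 0,"ay": 0,"az": 0}

```text
time_s: 2.87
tcp_pos: [0.5537, -0.0003, 0.3179]
ee_rot: [[-0.0, -1.0, 0.013], [-0.0, 0.013, 1.0], [-1.0, 0.0, -0.0]]
wrist_force: [-0.2, 1.3, -0.5]
gripper_width: 0.999
```

```bash
cat >> h.py <<'E'
def wrist():
    s=r.sense();p=viewer.capture('wrist');T=np.eye(4);T[:3,:3]=s['ee_rot'];T[:3,3]=s['tcp_pos']
    C=T@np.asarray(p['mount']);p['R']=C[:3,:3].T;p['t']=-C[:3,:3].T@C[:3,3];return s,p
E
python3 - <<'E'
from h import *
np.set_printoptions(precision=4,suppress=True)
s,p=wrist();print(s['time_s'],s['tcp_pos'],s['wrist_force'])
n,l,st,c=cv2.connectedComponentsWithStats(red(p).astype(np.uint8));print(st[1:],c[1:])
print(proj(p,[.557,-.003,.233]),proj(p,[.557,-.003,.201]))
save('w1',p)
E
```

```text
2.8667 [ 0.5537 -0.0003  0.3179] [-0.2328  1.3482 -0.4506]
[[317 217   1   1   1]
 [313 218   2   1   2]
 [322 218   1   1   1]
 [308 226   1   1   1]
 [308 228   1   1   1]
 [306 230   1   1   1]
 [302 233   2   2   2]
 [300 236   1   1   1]
 [333 239   1   1   1]
 [334 242   1   2   2]
 [334 247   1   1   1]] [[317.  217. ]
 [313.5 218. ]
 [322.  218. ]
 [308.  226. ]
 [308.  228. ]
 [306.  230. ]
 [302.5 233.5]
 [300.  236. ]
 [333.  239. ]
 [334.  242.5]
 [334.  247. ]]
[np.float64(315.4847485611311), np.float64(245.75432004439142)] [np.float64(316.27129346273824), np.float64(233.3803465695796)]
```

View pics/w1.png

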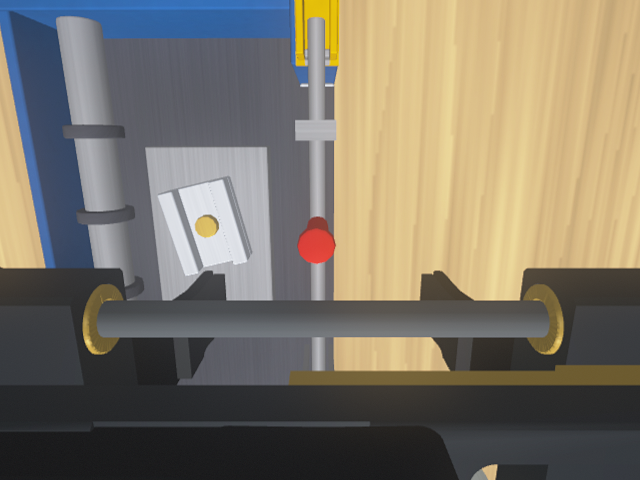

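The knob's cap is at (316.5,245.5), within 1 px of the prediction. The rod runs vertically in the picture to the keeper at the top, where the lip shows near (317,54).

```bash
python3 - <<'E'
from h import *
np.set_printoptions(precision=4,suppress=True)
s,p=wrist();print(s['time_s'],s['tcp_pos'],s['joints'])
k=atz(p,(316.5,245.5),.233);print('knob',k)
print('lip',atz(p,(317,54),.161),'keeper far end rod tip',atz(p,(316,18),.171),'rod low',atz(p,(318.5,365),.177))
print(target([k[0],k[1],.203],Rg(-.7),s))
cv2.imwrite('pics/w2.png',cv2.resize(p['image'][0:100,270:370,::-1],None,fx=5,fy=5,interpolation=3))
E
```

```text
2.9167 [0.5531 0.0011 0.3177] [ 16.8917  12.447   -2.2408  -0.0235 -75.3443 -17.516 ]
knob [ 0.5558 -0.0017  0.233 ]
lip [ 0.5546 -0.1234  0.161 ] keeper far end rod tip [ 0.5548 -0.1438  0.171 ] rod low [0.5568 0.1161 0.177 ]
(array([ 0.153 , -0.0037, -0.0037]), array([ 0.0004,  0.0001, -0.0002]))
```

View pics/w2.png

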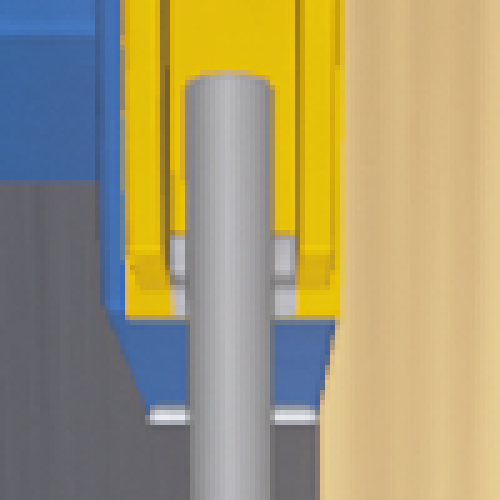

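Keeper's lip is at about (317,51) in the full picture, so the bolt stands at about 0.007. I descend to the grip height with the jaws across the gate.

>>> play_rows:
  commands:
    - {"fingers": -1,"tx": 0.04,"ty": -0.0037,"tz": -0.004,"ax": 0,"ay": 0,"az": 0}
    - {"fingers": -1,"tx": 0.08,"ty": -0.0037,"tz": -0.004,"ax": 0,"ay": 0,"az": 0}
    - {"fingers": -1,"tx": 0.115,"ty": -0.0037,"tz": -0.004,"ax": 0,"ay": 0,"az": 0}
    - {"fingers": -1,"tx": 0.14,"ty": -0.0037,"tz": -0.004,"ax": 0,"ay": 0,"az": 0}
    - {"fingers": -1,"tx": 0.153,"ty": -0.0037,"tz": -0.004,"ax": 0,"ay": 0,"az": 0}

```text
time_s: 3.38
tcp_pos: [0.5539, 0.0004, 0.2006]
ee_rot: [[-0.005, -1.0, 0.006], [-0.0, 0.006, 1.0], [-1.0, 0.005, -0.001]]
wrist_force: [0.9, 0.3, -0.0]
gripper_width: 0.996
```

>>> play_rows:
  commands:
    - {"fingers": -0.2,"tx": 0,"ty": 0,"tz": 0,"ax": 0,"ay": 0,"az": 0}
    - {"fingers": -0.2,"tx": 0,"ty": 0,"tz": 0,"ax": 0,"ay": 0,"az": 0}
    - {"fingers": -0.2,"tx": 0,"ty": 0,"tz": 0,"ax": 0,"ay": 0,"az": 0}

```text
time_s: 3.63
tcp_pos: [0.5569, -0.0002, 0.205]
ee_rot: [[0.003, -1.0, 0.007], [0.0, 0.007, 1.0], [-1.0, -0.003, 0.0]]
wrist_force: [0.1, -1.0, 0.4]
gripper_width: 0.85
```

```bash
python3 - <<'E'
from h import *
np.set_printoptions(precision=4,suppress=True)
s,p=wrist();print(s['time_s'],s['tcp_pos'],s['wrist_force'],s['gripper_width'])
print(proj(p,[.5558,-.0017,.233]),proj(p,s['tcp_pos']),target([.5558,-.0017,.203],Rg(-.7),s))
save('w3',p)
E
```

```text
3.6333 [ 0.5569 -0.0002  0.205 ] [ 0.13  -0.96   0.429] 0.8503702587793338
[np.float64(322.91780053401015), np.float64(340.50508309745896)] [np.float64(320.3594902263831), np.float64(308.61743278136044)] (array([ 0.0027,  0.0014, -0.002 ]), array([0.0016, 0.0001, 0.001 ]))
```

View pics/w3.png

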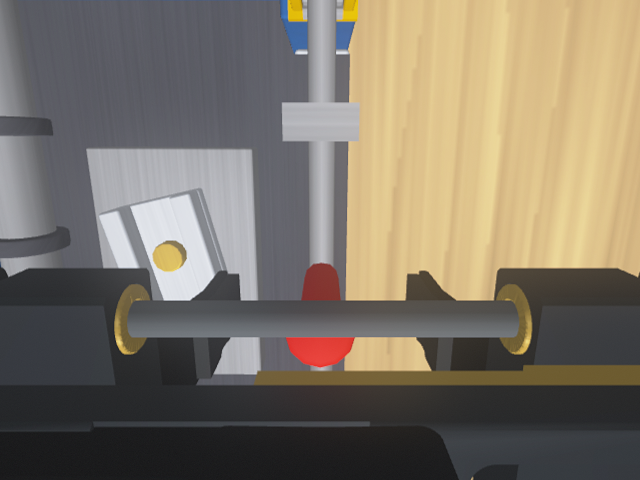

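The knob (column 321) stands midway between the fingers, so I close on it.

>>> play_rows:
  commands:
    - {"fingers": 1,"tx": 0.002,"ty": 0.001,"tz": -0.002,"ax": 0,"ay": 0,"az": 0}
    - {"fingers": 1,"tx": 0.002,"ty": 0.001,"tz": -0.002,"ax": 0,"ay": 0,"az": 0}
    - {"fingers": 1,"tx": 0.002,"ty": 0.001,"tz": -0.002,"ax": 0,"ay": 0,"az": 0}
    - {"fingers": 1,"tx": 0.002,"ty": 0.001,"tz": -0.002,"ax": 0,"ay": 0,"az": 0}
    - {"fingers": 1,"tx": 0.002,"ty": 0.001,"tz": -0.002,"ax": 0,"ay": 0,"az": 0}

```text
time_s: 4.1
tcp_pos: [0.5552, -0.0026, 0.202]
ee_rot: [[0.0, -1.0, 0.009], [0.0, 0.009, 1.0], [-1.0, -0.0, 0.0]]
wrist_force: [0.3, 0.8, -0.4]
gripper_width: 0.434
```

>>> play_rows:
  commands:
    - {"fingers": 1,"tx": 0,"ty": 0,"tz": 0,"ax": 0,"ay": 0,"az": 0}
    - {"fingers": 1,"tx": 0,"ty": 0,"tz": 0,"ax": 0,"ay": 0,"az": 0}
    - {"fingers": 1,"tx": 0,"ty": 0,"tz": 0,"ax": 0,"ay": 0,"az": 0}
    - {"fingers": 1,"tx": 0,"ty": 0,"tz": 0,"ax": 0,"ay": 0,"az": 0}
    - {"fingers": 1,"tx": 0,"ty": 0,"tz": 0,"ax": 0,"ay": 0,"az": 0}

```text
time_s: 4.52
tcp_pos: [0.5558, -0.0026, 0.202]
ee_rot: [[0.001, -1.0, 0.008], [-0.0, 0.008, 1.0], [-1.0, -0.001, -0.0]]
wrist_force: [3.4, -1.4, -1.3]
gripper_width: 0.256
```

>>> play_rows:
  commands:
    - {"fingers": 1,"tx": 0,"ty": 0,"tz": 0,"ax": 0,"ay": 0,"az": 0}
    - {"fingers": 1,"tx": 0,"ty": 0,"tz": 0,"ax": 0,"ay": 0,"az": 0}
    - {"fingers": 1,"tx": 0,"ty": 0,"tz": 0,"ax": 0,"ay": 0,"az": 0}

```text
time_s: 4.77
tcp_pos: [0.5557, -0.0026, 0.202]
ee_rot: [[0.001, -1.0, 0.008], [-0.0, 0.008, 1.0], [-1.0, -0.001, -0.0]]
wrist_force: [4.2, -1.7, -1.4]
gripper_width: 0.256
```

>>> play_rows:
  commands:
    - {"fingers": 1,"tx": -0.004,"ty": 0,"tz": 0,"ax": 0,"ay": 0,"az": 0}
    - {"fingers": 1,"tx": -0.008,"ty": 0,"tz": 0,"ax": 0,"ay": 0,"az": 0}
    - {"fingers": 1,"tx": -0.012,"ty": 0,"tz": 0,"ax": 0,"ay": 0,"az": 0}
    - {"fingers": 1,"tx": -0.012,"ty": 0,"tz": 0,"ax": 0,"ay": 0,"az": 0}

```text
time_s: 5.1
tcp_pos: [0.5557, -0.0024, 0.2109]
ee_rot: [[0.001, -1.0, 0.009], [0.0, 0.009, 1.0], [-1.0, -0.001, 0.0]]
wrist_force: [4.5, -1.5, -2.2]
gripper_width: 0.259
```

```bash
python3 - <<'E'
from h import *
np.set_printoptions(precision=4,suppress=True)
s,p=wrist();print(s['time_s'],s['tcp_pos'],s['wrist_force'],s['moment'],s['gripper_width'])
cv2.imwrite('pics/w4.png',p['image'][:400,:,::-1])
E
```

```text
5.1 [ 0.5557 -0.0024  0.2109] [ 4.5229 -1.523  -2.2147] [-0.1885 -1.2354 -0.0568] 0.2588217513991535
```

View pics/w4.png

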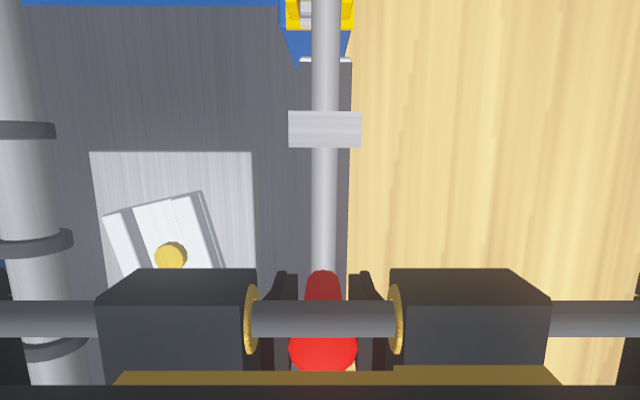

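The cap keeps its place and size between the fingers (columns 289–357) after the 9 mm rise, so the bolt came up with it. I lift a little more, then draw.

>>> play_rows:
  commands:
    - {"fingers": 1,"tx": -0.003,"ty": 0,"tz": 0,"ax": 0,"ay": 0,"az": 0}
    - {"fingers": 1,"tx": -0.0055,"ty": 0,"tz": 0,"ax": 0,"ay": 0,"az": 0}
    - {"fingers": 1,"tx": -0.0055,"ty": 0,"tz": 0,"ax": 0,"ay": 0,"az": 0}
    - {"fingers": 1,"tx": -0.0055,"ty": 0,"tz": 0,"ax": 0,"ay": 0,"az": 0}

```text
time_s: 5.48
tcp_pos: [0.5556, -0.0024, 0.2148]
ee_rot: [[0.001, -1.0, 0.009], [0.0, 0.009, 1.0], [-1.0, -0.001, 0.0]]
wrist_force: [3.8, -0.5, -2.5]
gripper_width: 0.257
```

>>> play_rows:
  commands:
    - {"fingers": 1,"tx": 0,"ty": 0,"tz": 0.004,"ax": 0,"ay": 0,"az": 0}
    - {"fingers": 1,"tx": 0,"ty": 0,"tz": 0.008,"ax": 0,"ay": 0,"az": 0}
    - {"fingers": 1,"tx": 0,"ty": 0,"tz": 0.012,"ax": 0,"ay": 0,"az": 0}
    - {"fingers": 1,"tx": 0,"ty": 0,"tz": 0.012,"ax": 0,"ay": 0,"az": 0}

```text
time_s: 5.82
tcp_pos: [0.5558, 0.0066, 0.2148]
ee_rot: [[0.001, -1.0, 0.008], [-0.0, 0.008, 1.0], [-1.0, -0.001, -0.0]]
wrist_force: [5.9, -2.1, -2.9]
gripper_width: 0.256
```

>>> play_rows:
  commands:
    - {"fingers": 1,"tx": 0,"ty": 0,"tz": 0.007,"ax": 0,"ay": 0,"az": 0}
    - {"fingers": 1,"tx": 0,"ty": 0,"tz": 0.014,"ax": 0,"ay": 0,"az": 0}
    - {"fingers": 1,"tx": 0,"ty": 0,"tz": 0.021,"ax": 0,"ay": 0,"az": 0}
    - {"fingers": 1,"tx": 0,"ty": 0,"tz": 0.028,"ax": 0,"ay": 0,"az": 0}
    - {"fingers": 1,"tx": 0,"ty": 0,"tz": 0.0335,"ax": 0,"ay": 0,"az": 0}

```text
time_s: 6.23
tcp_pos: [0.5548, 0.0317, 0.2144]
ee_rot: [[-0.002, -1.0, 0.009], [-0.0, 0.009, 1.0], [-1.0, 0.002, -0.0]]
wrist_force: [3.1, -2.4, -2.9]
gripper_width: 0.256
```

>>> play_rows:
  commands:
    - {"fingers": 1,"tx": 0,"ty": 0,"tz": 0,"ax": 0,"ay": 0,"az": 0}
    - {"fingers": 1,"tx": 0,"ty": 0,"tz": 0,"ax": 0,"ay": 0,"az": 0}

```text
time_s: 6.4
tcp_pos: [0.5553, 0.0323, 0.2146]
ee_rot: [[-0.0, -1.0, 0.008], [0.001, 0.008, 1.0], [-1.0, 0.0, 0.001]]
wrist_force: [2.4, 2.4, -3.8]
gripper_width: 0.26
```

```bash
python3 - <<'E'
from h import *
np.set_printoptions(precision=4,suppress=True)
s,p=wrist();print(s['time_s'],s['tcp_pos'],s['wrist_force'],s['moment'],s['gripper_width'],s['joints'])
cv2.imwrite('pics/w5.png',p['image'][:400,:,::-1])
E
```

```text
6.4 [0.5553 0.0323 0.2146] [ 2.3928  2.3941 -3.7651] [ 0.4503 -0.7744 -0.1133] 0.25996550084795456 [ 19.9952  16.6051 -11.6544  -0.0673 -61.7423 -20.4272]
```

View pics/w5.png

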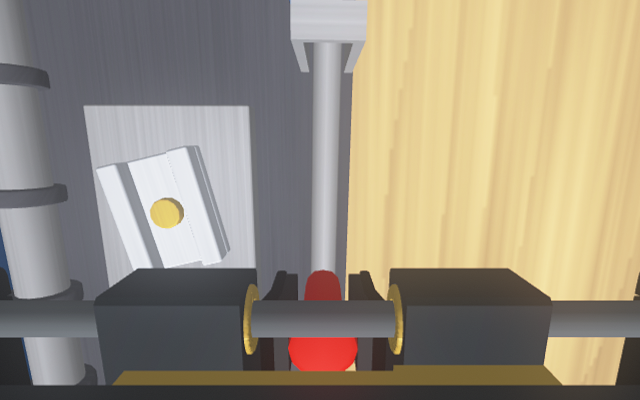

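The knob came 34.7 mm with the hand, its cap still at column 322, and forces stayed low, so the bolt stands at about 0.040. Next I swing the gate about the hinge in small arcs, turning the tool with it.

>>> play_rows:
  commands:
    - {"fingers": 1,"tx": 0,"ty": 0.00625,"tz": 0,"ax": 0.0094,"ay": 0,"az": 0}
    - {"fingers": 1,"tx": 0,"ty": 0.0125,"tz": 0.0001,"ax": 0.0189,"ay": 0,"az": 0}
    - {"fingers": 1,"tx": 0,"ty": 0.0188,"tz": 0.0004,"ax": 0.0283,"ay": 0,"az": 0}
    - {"fingers": 1,"tx": 0,"ty": 0.025,"tz": 0.001,"ax": 0.0378,"ay": 0,"az": 0}
    - {"fingers": 1,"tx": 0,"ty": 0.0312,"tz": 0.0017,"ax": 0.0472,"ay": 0,"az": 0}

```text
time_s: 6.87
tcp_pos: [0.5324, 0.0334, 0.2151]
ee_rot: [[0.001, -0.988, 0.157], [0.001, 0.157, 0.988], [-1.0, -0.001, 0.001]]
wrist_force: [4.8, -0.2, -2.7]
gripper_width: 0.256
```

>>> play_rows:
  commands:
    - {"fingers": 1,"tx": 0,"ty": 0.00625,"tz": 0,"ax": 0.0094,"ay": 0,"az": 0}
    - {"fingers": 1,"tx": 0,"ty": 0.0125,"tz": 0.0001,"ax": 0.0189,"ay": 0,"az": 0}
    - {"fingers": 1,"tx": 0,"ty": 0.0188,"tz": 0.0004,"ax": 0.0283,"ay": 0,"az": 0}
    - {"fingers": 1,"tx": 0,"ty": 0.025,"tz": 0.001,"ax": 0.0378,"ay": 0,"az": 0}
    - {"fingers": 1,"tx": 0,"ty": 0.0312,"tz": 0.0017,"ax": 0.0472,"ay": 0,"az": 0}

```text
time_s: 7.28
tcp_pos: [0.5097, 0.0382, 0.2153]
ee_rot: [[0.002, -0.953, 0.301], [0.001, 0.301, 0.953], [-1.0, -0.002, 0.001]]
wrist_force: [4.8, 0.9, -2.4]
gripper_width: 0.259
```

>>> play_rows:
  commands:
    - {"fingers": 1,"tx": 0,"ty": 0.00625,"tz": 0,"ax": 0.0094,"ay": 0,"az": 0}
    - {"fingers": 1,"tx": 0,"ty": 0.0125,"tz": 0.0001,"ax": 0.0189,"ay": 0,"az": 0}
    - {"fingers": 1,"tx": 0,"ty": 0.0188,"tz": 0.0004,"ax": 0.0283,"ay": 0,"az": 0}
    - {"fingers": 1,"tx": 0,"ty": 0.025,"tz": 0.001,"ax": 0.0378,"ay": 0,"az": 0}
    - {"fingers": 1,"tx": 0,"ty": 0.03,"tz": 0.0015,"ax": 0.045,"ay": 0,"az": 0}

```text
time_s: 7.7
tcp_pos: [0.4886, 0.0459, 0.2155]
ee_rot: [[0.002, -0.902, 0.433], [0.0, 0.433, 0.902], [-1.0, -0.002, 0.001]]
wrist_force: [4.9, -0.3, -2.8]
gripper_width: 0.261
```

>>> play_rows:
  commands:
    - {"fingers": 1,"tx": 0,"ty": 0,"tz": 0,"ax": 0,"ay": 0,"az": 0}
    - {"fingers": 1,"tx": 0,"ty": 0,"tz": 0,"ax": 0,"ay": 0,"az": 0}
    - {"fingers": 1,"tx": 0,"ty": 0,"tz": 0,"ax": 0,"ay": 0,"az": 0}

```text
time_s: 7.95
tcp_pos: [0.4885, 0.0456, 0.2153]
ee_rot: [[0.001, -0.902, 0.431], [-0.0, 0.431, 0.902], [-1.0, -0.001, 0.0]]
wrist_force: [5.1, -1.3, -1.7]
gripper_width: 0.255
```

```bash
python3 - <<'E'
from h import *
np.set_printoptions(precision=4,suppress=True)
s=r.sense();a=viewer.capture('scene');b=viewer.capture('top');w=viewer.capture('wrist')
print(s['time_s'],s['tcp_pos'],s['ee_rot'],s['wrist_force'],s['gripper_width'])
B=cv2.resize(b['image'][170:270,220:370],None,fx=3.2,fy=3.2,interpolation=3)
A=cv2.resize(a['image'][160:280,270:400],(320,280),interpolation=3)
W=cv2.resize(w['image'][:400],(448,280),interpolation=3)
c=np.zeros((600,800,3),np.uint8);c[:320,:480]=B;c[:280,480:]=A;c[320:,:448]=W
cv2.imwrite('pics/f.png',c[:,:,::-1]);cv2.imwrite('pics/fa.png',a['image'][:,:,::-1])
E
```

```text
7.95 [0.4885 0.0456 0.2153] [[ 0.001  -0.9023  0.4311]
 [-0.0002  0.4311  0.9023]
 [-1.     -0.001   0.0003]] [ 5.1008 -1.2518 -1.6956] 0.2554971171950938
```

View pics/f.png

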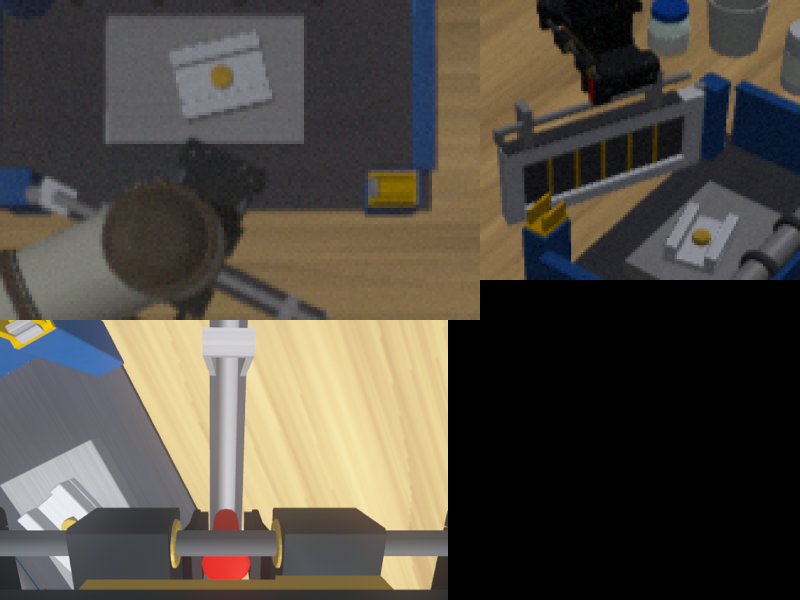

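The gate stands open with the keeper empty, and the mould looks as before. In the wrist view the knob is still between the fingers at about (226,565), and the rod is in line with the tool. The tool has turned 24.9–25° from the shut gate. I hand the job in.

```bash
python3 - <<'E'
from h import *
s=r.sense();print(s['time_s'],s['tcp_pos'],np.abs(s['joint_velocities']).max(),s['gripper_width'],s['wrist_force'])
print(job.finish_job())
E
```

```text
8.1 [0.4883898  0.04565855 0.21506253] 0.10409525769083286 0.26365145724554073 [ 3.80901955 -1.91449022 -1.46446641]
the job is handed in; nothing more can be done
None
```

I lifted the bolt by its red knob, drew it out of the keeper and swung the gate open. I handed the job in at 8.1 s, still holding the knob.

- **Lift and draw:** I lifted the bolt about 13 mm, then drew it back about 35 mm, to roughly 0.040 on the bolt joint. Wrist force stayed around 6 N or less, with no sign of the nose catching on the lip.
- **Gate:** I swung it towards the robot and stopped at about 25° open. The tool's turn and the knob's position about the hinge agreed to within a degree.
- **Last checks:** The arm was still (0.1°/s at most) and the load was only a few newtons, as expected from the spring and the bolt's weight. The pictures showed the knob gripped, the keeper empty and the mould looking unmoved. I did not check the mallet, spanner and collar again; the arm did not go near them.

**Uncertain points:**
- The gripper reading meant about 22 mm on the 16 mm stem. The pictures still showed the stem held, and the bolt followed every move.
- The bolt position and gate angle come from the arm's pose and an estimated hinge position. I could not measure them directly.

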